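# Find the through bore and lock the filter changer for transport

## Robot

A 6-joint arm with a two-finger parallel gripper is mounted at the origin on the work surface. World frame = base frame: x ahead of the robot, y to its left, z up, the work surface at z = 0. Lengths are in m, angles in degrees, forces in N, time in s.
With the tool pointing down it reaches from about 0.35 to 0.775 m from the base axis. Payload 7.3 kg.
Tool frame: the origin (TCP) lies midway between the tips of the shut fingers; the grasp point (between the pads) lies 19 mm behind it; z points along the fingers, x is the direction in which the jaws open and shut, and the axes are right-handed (so a half turn about z gives the same grasp; the last joint's range is limited). The gripper opens to 92 mm and grips with 3 to 60 N. Pads are 19 mm wide; open, the fingers measure 130 mm over their backs; the gripper's body (75 mm by 190 mm) begins 47 mm behind the grasp point.
Start: joints at [-75.401, 19.595, 87.324, -0, 73.075, -8.365], TCP at [0.205, -0.483, 0.227] pointing down, gripper open.
Joint ranges: [-145.02, 145.02], [-44.19, 115.74], [2.07, 154.8], [-57.11, 237.11], [16.16, 152.29], [-177.93, 177.93]. Speed limits (degrees/s): [147.25, 147.25, 180, 180, 180, 180].

## Interface

Orientations are given as [roll, pitch, yaw] about the fixed x, y, z axes, in that order (R = Rz(yaw) Ry(pitch) Rx(roll)).
In Python, from rig import env, snapshot, camera_model, find_in, cut_out, place_of gives the robot as it stands.
- The arm moves only by the tool move_arm, never from a script. Its argument "plan" is a list that holds one entry, the list of rows, each a list of 5 numbers: the finger opening in cm, from 0 to 9.18, then the shift along the tool's x, y, z in cm, then the turn about the tool's z in degrees. In form: [[[fingers, tx, ty, tz, yaw], ...]]. A call has 1 to 8 rows; each row is the pose to reach, as a shift and turn from the pose measured when the call began, along the tool's axes at that moment; what a row does not reach only later rows make up. A row lasts 1/12 s, in which the tool goes at most 41.7 mm and 7.16 degrees, less where a joint would pass 70% of its speed; a pose out of reach is approached as far as the arm can. A call with a gripper value outside its range is refused whole. The fingers move at their own pace and stop on an object; "force" is the grip in N (left out, the last holds). Time passes only in rows, so rows that repeat a pose let the fingers close. It gives the time, the measured TCP pose, the force and the opening at its end, in the units of the state.
- env.get_state(): the state, without advancing time (a new reading comes with each control period).
- snapshot(name): name is "scene" or "top"; returns the picture (420x560x3 uint8, red, green, blue); there is no depth.
- camera_model(name): a dict with "camera_matrix" (3x3 intrinsics, pixels), "R" (3x3) and "t" (3): a world point X has camera coordinates R X + t. Camera axes: x right, y down, z forward; pixel columns grow to the right and rows downward; lengths in m; the calibration is good to about 2 mm. A picture is of the moment at which its call begins. camera_model takes no time and is no camera call.
- env.sign_off(): hands the job in, once; it reports no verdict.
Trained networks look in the newest picture that a camera, given by its name, has taken for a name from the list of things; names that differ only in an ending like _2 or _b are one class to them, and where a whole thing is asked for, a point or a joint stands for the part that bears it (a point fixed in the world has none). Each returns a list of dicts, best first, with "p" (0 to 1); they miss things now and then, are a little off and sometimes report something else, mostly with a low value. They report only what shows in the picture. A call takes as long as a camera call. They do not tell look-alikes from the thing itself.
- find_in(camera, label): "rect" ([left, top, width, height] in pixels, round what is visible of it).
- cut_out(camera, label): "pixels" (420x560 bool, what is visible of it) and "rect" ([left, top, width, height] in pixels, round what is visible of it).
- place_of(camera, label): "centre" ([column, row] in pixels: a listed point, or the origin of a listed thing).
The state is a dict: "t": time; "joint_pos": joint angles; "qvel": joint speeds; "joint_efforts": joint torques, N m; "tool_pos": TCP position; "tcp_rot": TCP orientation; "contact_force": force on the tool from outside, world axes, zero at the start; "moment": the same for the moment, N m; "width": opening from 0.0 (shut) to 1.0 (fully open).
Only numpy, scipy, OpenCV 4.12 (cv2) and the standard library are available. Lean on these libraries where they do the work, as an engineer would, in place of code of your own. Each camera call takes 0.05 s, during which the arm holds its last target. There are 200 camera calls.

## Task

Before the microscope is moved, its filter changer must be locked with the locking pin. Take the pin from its stand and, keeping hold of it, feel down to the bottom of all three bores in the unit's sloping face one after the other, from the robot's left to its right, to learn which one runs right through and which two are blind. Then lower the pin by hand into the through bore until its collar rests on the face, and only then let go; leave the slide box, the oil bottle and the mouse alone.

Things in the scene. Friction and masses are not known exactly. Their poses are not given: they have to be found in the camera images.
- face: Aluminium plate 250 mm wide (y) x 92 mm down the slope, the top of a fixed white housing 250 wide, 151 high. Origin: mouth of the middle bore, on the plate's surface, 125 mm above the bench. z: out of the plate, along the bores, 35 degrees from vertical, leaning away from the robot; x down the slope, away from the robot; y to the robot's left. Screw heads 2 mm proud at the corners.
- bore_left (a point): Centre of the left bore's mouth, 65 mm to +y of the middle one, on the plate's surface; axes as face. All three bores: 20 mm in diameter, 1 mm chamfer, square to the plate. Two are blind, with solid floors 30 to 42 mm below the mouth; one, which differs each time, lets the pin in by its whole 85 mm until its collar rests on the plate.
- bore_middle (a point): Centre of the middle bore's mouth, on the plate's surface; axes as face; bore as described for the left one.
- bore_right (a point): Centre of the right bore's mouth, 65 mm to -y of the middle one, on the plate's surface; axes as face; bore as described for the left one.
- pin_handle (a point): Loose locking pin, 0.16 to 0.28 kg, 155 mm long, upright in its stand at the start. From below: round steel shaft, collar, then a black square handle 30 x 30 mm, 64 mm tall. This point: on the pin's axis, 125 mm above the tip, 40 mm above the collar's underside, 30 mm below the handle's top. z from tip to handle; x, y square to the handle's flat sides.
- pin_tip (a point): Lower end of the pin's round shaft (16 mm in diameter, 85 mm long, lowest 4 mm tapered to 10 mm), on its axis; axes as pin_handle.
- pin_collar (a point): On the pin's axis at the underside of its steel collar (38 mm in diameter, 6 mm thick), 85 mm above the tip; axes as pin_handle.
- stand: Fixed stand of the pin: grey block 70 x 70 mm on a black foot 90 x 90 x 10 mm, 50 mm high in all, with a vertical hole 18.5 mm in diameter and 40 mm deep (floor 10 mm above the bench). The pin stands on its tip in it, its collar's underside 45 mm above the block. Origin: centre of the underside, on the bench; z up.
- slide_box: Bystander: closed white plastic box for glass slides, 85 x 100 x 32 mm, loose. Origin: centre of its underside.
- oil_bottle: Bystander: small amber bottle with a black cap, 42 mm in diameter, 85 mm high, loose, standing. Origin: centre of its underside.
- mouse: Bystander: black computer mouse, 105 x 60 x 32 mm, loose. Origin: centre of its underside.
There are look-alikes about, which are no part of the job. Of the things like the part that bears pin_handle, leave any that is orange, turquoise or yellow; of the rest the larger one is meant.

How it is judged:
By the outcome, as a careful person would: the job done as asked, in the order asked, and still so for the second after the job is handed in, with the robot touching nothing.
It also fails if it takes over 62 s, if anything falls off the work surface, if the arm or the gripper's body presses on something with over 40 N, if the wrist force passes 120 N, or if a joint passes its speed limit or range.

## Working session

There is one attempt and no reset: what is moved stays moved. The work goes in short steps, Python scripts to look and compute and a tool call to move; the robot and the scene stay as the last step left them, time stands still between calls to the robot, and variables do not carry over. Pictures are saved under pics/ and viewed, about 8 in all and at most 12, crops included, and the job is handed in when it is done.

Besides the shell and the picture viewer there is one more tool, called after "Emit:" as name([rows], argument=value, ...), one row to a line, values as JSON. move_arm: Moves the arm, as the interface text tells. Its arguments: {"type":"object","properties":{"plan":{"type":"array"},"force":{"type":"number"}},"required":["plan"]}

```bash
mkdir -p pics; ls
cat > h.py <<'E'
import numpy as np, cv2
from rig import env, snapshot, camera_model, find_in, cut_out, place_of
def save(n,im,up=None):
    cv2.imwrite('pics/'+n+'.png',cv2.cvtColor(im,cv2.COLOR_RGB2BGR))
def ray(cam,px):
    m=camera_model(cam);K=np.array(m['camera_matrix']);R=np.array(m['R']);t=np.array(m['t'])
    d=R.T@np.linalg.solve(K,[px[0],px[1],1.]);return -R.T@t,d/np.linalg.norm(d)
def tri(p1,p2):
    (a,u),(b,v)=ray('scene',p1),ray('top',p2)
    s=np.linalg.lstsq(np.c_[u,-v],b-a,rcond=None)[0]
    return (a+u*s[0]+b+v*s[1])/2,np.linalg.norm(a+u*s[0]-b-v*s[1])
def atz(cam,px,z):
    a,u=ray(cam,px);return a+u*(z-a[2])/u[2]
def proj(cam,X):
    m=camera_model(cam);K=np.array(m['camera_matrix']);p=K@(np.array(m['R'])@np.array(X)+np.array(m['t']));return p[:2]/p[2]
E
python3 - <<'E'
from h import *
a=snapshot('scene');b=snapshot('top')
save('s0',a);save('t0',b)
for l in ['face','bore_left','bore_middle','bore_right','pin_handle','pin_collar','stand','slide_box','oil_bottle','mouse']:
    for c in ['scene','top']:
        print(l,c,[(round(d['p'],2),np.round(d['centre'],1).tolist()) for d in place_of(c,l)[:4]])
s=env.get_state();print(s)
for c in ['scene','top']: print(c, camera_model(c))
E
```

```text
pics
face scene [(0.96, [303.8, 191.4])]
face top [(0.77, [249.3, 214.5])]
bore_left scene [(0.63, [328.9, 187.8])]
bore_left top [(0.73, [226.5, 214.7])]
bore_middle scene [(0.85, [306.8, 192.8])]
bore_middle top [(0.56, [250.3, 219.0]), (0.45, [358.5, 143.8])]
bore_right scene [(0.87, [283.4, 199.4])]
bore_right top [(0.62, [277.2, 216.2]), (0.45, [386.3, 241.9])]
pin_handle scene [(0.81, [144.9, 184.8]), (0.73, [220.6, 238.6]), (0.67, [147.4, 246.5]), (0.65, [168.5, 205.4])]
pin_handle top [(0.81, [409.5, 199.2]), (0.73, [386.3, 243.2]), (0.62, [403.2, 292.4]), (0.56, [345.5, 205.2])]
pin_collar scene [(0.95, [148.0, 190.9]), (0.92, [149.8, 260.9]), (0.82, [169.9, 216.5]), (0.65, [217.6, 216.5])]
pin_collar top [(0.6, [398.7, 289.4]), (0.56, [380.9, 245.0]), (0.55, [408.9, 204.9]), (0.49, [342.1, 206.1])]
stand scene [(0.62, [175.5, 237.1])]
stand top [(0.91, [376.6, 246.7]), (0.57, [386.2, 244.2])]
slide_box scene [(0.87, [386.3, 181.9])]
slide_box top [(0.68, [148.3, 243.9])]
oil_bottle scene [(0.75, [221.9, 335.9])]
oil_bottle top [(0.52, [357.6, 143.6]), (0.26, [254.5, 216.4])
[... 796 characters left out ...]
279.29267002],
       [  0.        , 457.43341586, 206.98678908],
       [  0.        ,   0.        ,   1.        ]]), 'R': array([[ 0.37241595,  0.92805763,  0.00392332],
       [ 0.68554087, -0.27224308, -0.67521658],
       [-0.6255718 ,  0.25415102, -0.7376091 ]]), 't': array([-0.21646724, -0.28436786,  1.55798745])}
top {'camera_matrix': array([[392.36145861,   0.        , 280.33580147],
       [  0.        , 392.36145861, 209.53557315],
       [  0.        ,   0.        ,   1.        ]]), 'R': array([[-0.01346881, -0.99960647, -0.02460682],
       [-0.98830404,  0.01704692, -0.15154052],
       [ 0.15190035,  0.02227795, -0.98814471]]), 't': array([0.0316399 , 0.55180597, 1.0355772 ])}
```

View pics/s0.png

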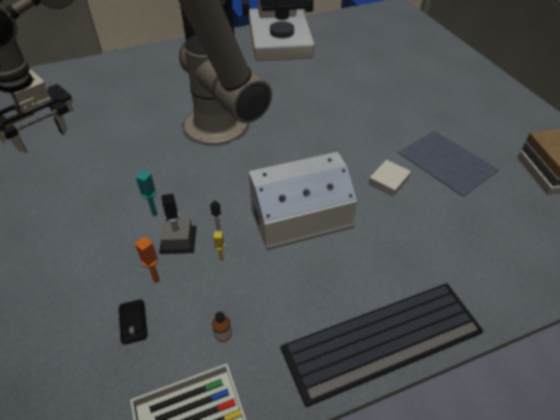

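View pics/t0.png

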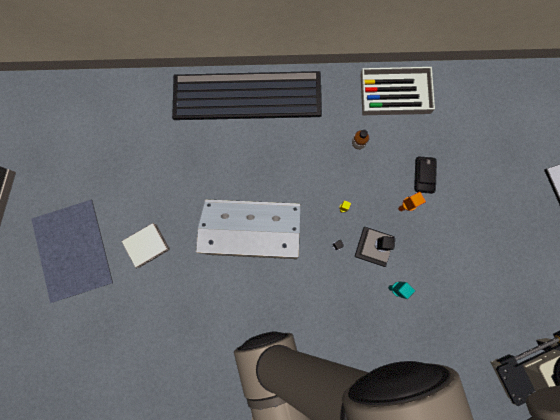

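The scene view shows the housing at about (305,195). The black pin stands in the grey stand at about (170,210), and the small black look-alike is at (216,210). In the top view the bores are at about (224/250/276, 216) and the pin is at (386,243). Next I'll zoom in on both.

Run:
```python
from h import *
a=cv2.cvtColor(cv2.imread('pics/s0.png'),cv2.COLOR_BGR2RGB);b=cv2.cvtColor(cv2.imread('pics/t0.png'),cv2.COLOR_BGR2RGB)
t=cv2.resize(b[190:275,190:420],None,fx=3.4,fy=3.4,interpolation=cv2.INTER_CUBIC)
s=cv2.resize(a[145:255,130:365],None,fx=3.3,fy=2.7,interpolation=cv2.INTER_CUBIC)
out=np.zeros((t.shape[0]+s.shape[0],max(t.shape[1],s.shape[1]),3),np.uint8)
out[:t.shape[0],:t.shape[1]]=t;out[t.shape[0]:,:s.shape[1]]=s
save('c1',np.clip(out*1.3,0,255).astype(np.uint8));print(out.shape)
def blobs(im,x0,x1,y0,y1,thr):
    g=cv2.cvtColor(im,cv2.COLOR_RGB2GRAY)[y0:y1,x0:x1]
    n,l,st,c=cv2.connectedComponentsWithStats((g<thr).astype(np.uint8))
    return [(st[i,4],(c[i]+[x0,y0]).round(1).tolist()) for i in range(1,n) if 3<st[i,4]<200]
print('top',blobs(b,200,298,203,256,120));print('scene',blobs(a,255,350,160,215,110))
for c in ['scene','top']:
  for d in cut_out(c,'pin_handle')[:5]: 
    ys,xs=np.nonzero(d['pixels']);print(c,d['p'],d['rect'],cv2.minAreaRect(np.c_[xs,ys].astype(np.float32)))
for n,p,q in [('handle',(168.5,205.4),(386.3,243.2)),('bl',(328.9,187.8),(226.5,214.7)),('bm',(306.8,192.8),(250.3,219)),('br',(283.4,199.4),(277.2,216.2)),('stand',(175.5,237.1),(376.6,246.7)),('collar',(169.9,216.5),(380.9,245))]:
  print(n,tri(p,q))
```

```text
(586, 782, 3)
top [(np.int32(30), [200.8, 207.6]), (np.int32(11), [208.5, 204.6]), (np.int32(13), [294.6, 208.6]), (np.int32(22), [223.9, 215.7]), (np.int32(14), [248.5, 216.6]), (np.int32(6), [252.3, 216.5]), (np.int32(9), [273.4, 218.0]), (np.int32(9), [278.1, 218.3]), (np.int32(12), [203.3, 224.2]), (np.int32(13), [293.6, 228.4]), (np.int32(17), [210.4, 241.9]), (np.int32(17), [284.0, 245.4]), (np.int32(110), [221.7, 254.4])]
scene [(np.int32(191), [268.3, 162.6]), (np.int32(5), [329.2, 160.4]), (np.int32(36), [347.6, 163.8]), (np.int32(10), [343.0, 170.2]), (np.int32(10), [264.2, 174.0]), (np.int32(49), [329.7, 186.4]), (np.int32(112), [257.1, 204.9]), (np.int32(11), [260.8, 189.2]), (np.int32(50), [306.0, 192.3]), (np.int32(52), [281.7, 198.3])]
scene 0.98 [164.6, 193.6, 17.0, 37.1] ((171.253662109375, 211.51707458496094), (37.71524429321289, 14.527352333068848), 77.90524291992188)
scene 0.8 [138.2, 171.7, 18.5, 43.6] ((148.28077697753906, 192.69615173339844), (45.168479919433594, 14.559161186218262), 74.74488067626953)
scene 0.78 [213.7, 231.7, 10.1, 25.4] ((219.4239959716797, 
[... 512 characters left out ...]
0833930969238, 26.832815170288086), 63.43495178222656)
top 0.6 [388.6, 279.8, 28.4, 18.4] ((401.25006103515625, 288.7500305175781), (22.62741470336914, 17.677669525146484), 45.0)
handle (array([ 0.44951562, -0.23835138,  0.13703427]), np.float64(0.0007071174119059853))
bl (array([0.52861391, 0.15806447, 0.12485793]), np.float64(0.00022873653428943537))
bm (array([0.51793879, 0.0995117 , 0.11818385]), np.float64(0.0025060927148788073))
br (array([0.52328848, 0.03150308, 0.12530422]), np.float64(0.00431715135600776))
stand (array([ 0.44806524, -0.24129033,  0.01341063]), np.float64(0.0005321800526897603))
collar (array([ 0.44705051, -0.23843951,  0.09321006]), np.float64(0.007542828908267503))
```

View pics/c1.png

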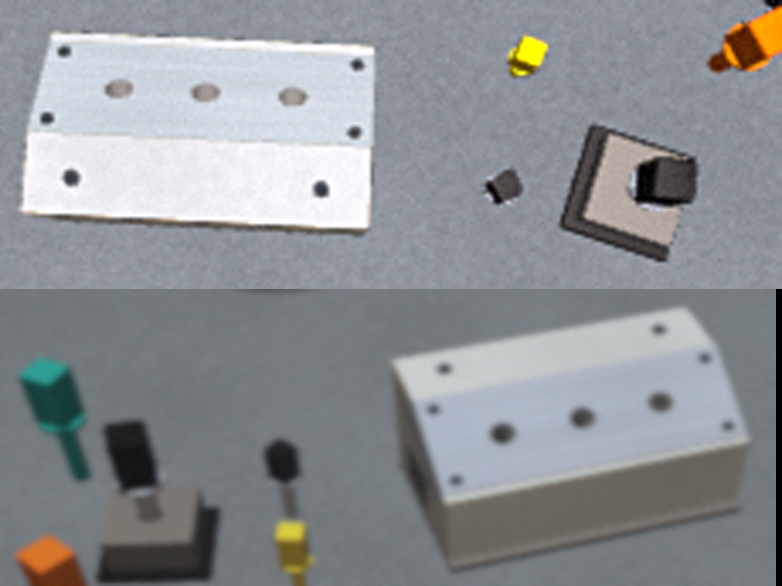

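```bash
cat >> h.py <<'E'
S,C=np.sin(np.radians(35)),np.cos(np.radians(35))
def face(p,u,v,w=0):
    x,y,a=p;ca,sa=np.cos(a),np.sin(a)
    lx=u*C+w*S;lz=-u*S+w*C
    return np.array([x+ca*lx-sa*v,y+sa*lx+ca*v,.125+lz])
E
python3 - <<'E'
from h import *
from scipy.optimize import least_squares
O=[('top',225,216.2,0,.065),('top',250.3,217,0,0),('top',276,218.4,0,-.065),
('scene',329.8,186.6,0,.065),('scene',306.2,192.5,0,0),('scene',282,198.5,0,-.065),
('top',204.7,200,.046,.125),('top',300,203.5,.046,-.125),('top',299.4,233.2,-.046,-.125),('top',198.8,229.1,-.046,.125),
('scene',339.1,166.5,-.046,.125),('scene',254.8,182.4,-.046,-.125),('scene',265.8,223.1,.046,-.125),('scene',356.7,201.7,.046,.125)]
f=lambda p:np.concatenate([proj(o[0],face(p,o[3],o[4]))-o[1:3] for o in O])
for sl in [slice(0,14),slice(0,6)]:
  OO=O;g=lambda p:f(p).reshape(-1,2)[sl].ravel()
  r=least_squares(g,[.52,.095,0]);print(r.x,np.degrees(r.x[2]));print(f(r.x).reshape(-1,2).round(1).tolist())
for c in ('top','scene'):
  im=cv2.cvtColor(cv2.imread(f'pics/{c[0]}0.png'),cv2.COLOR_BGR2RGB)
  h,z0=.165,0
  # rectify at handle top plane: 10 cm square around pin, x up, y left
  pts=np.array([proj(c,(.45+dx,-.239+dy,h)) for dx,dy in ((.05,.05),(.05,-.05),(-.05,-.05),(-.05,.05))],np.float32)
  M=cv2.getPerspectiveTransform(pts,np.array([[0,0],[390,0],[390,390],[0,390]],np.float32))
  w=cv2.warpPerspective(im,M,(390,390),flags=cv2.INTER_CUBIC)
  w=(255*(w/255.)**.5).astype(np.uint8)
  out=w if c=='top' else np.hstack([out,w])
save('rect',out)
E
```

```text
[ 0.52270633  0.096158   -0.05375574] -3.079977082900118
[[0.3, -0.5], [0.6, -0.4], [0.5, -0.9], [-0.2, 0.2], [-0.2, 0.1], [-0.2, -0.0], [0.4, 2.0], [0.5, 1.9], [0.6, -0.9], [-0.4, -0.6], [6.9, -1.7], [-0.6, 4.0], [-2.0, -1.2], [-0.9, -3.1]]
[ 0.52167542  0.09717669 -0.05593311] -3.204730871419704
[[-0.1, -0.2], [0.2, 0.0], [0.1, -0.4], [-0.0, -0.1], [0.0, -0.3], [0.0, -0.4], [0.1, 2.3], [0.1, 2.4], [0.2, -0.3], [-0.8, -0.3], [7.1, -1.9], [-0.3, 3.5], [-1.9, -1.7], [-0.8, -3.4]]
```

View pics/rect.png

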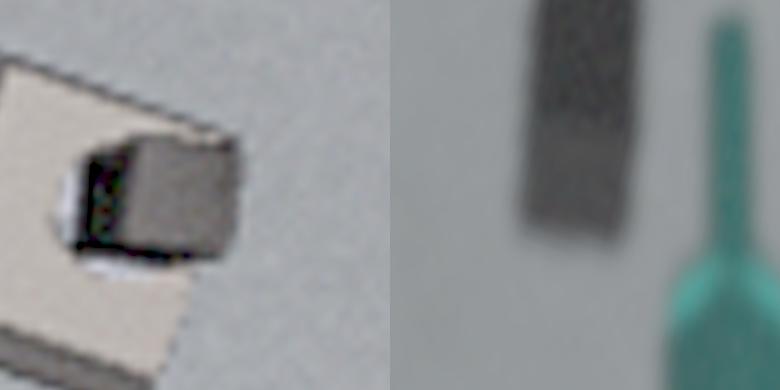

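The pin is at about (0.450, -0.237) with its handle yawed about -6°. The face is at (0.522, 0.097) with yaw -3.2°. The tool can't tilt, so I'll pivot the pin in the pads against the rim of the stand's hole.

Emit:
move_arm([
  [[9.1,-4.4,-10.7,-1,10],[9.1,-13.15,-32.2,-1,29],[9.1,-13.15,-32.2,-1,29],[9.1,-13.15,-32.2,-1,29],[9.1,-13.15,-32.2,-1,29],[9.1,-13.15,-32.2,-1,29],[9.1,-13.15,-32.2,-1,29],[9.1,-13.15,-32.2,-1,29]],
], force=20)

```text
t: 1.87
tool_pos: [0.43, -0.2565, 0.2364]
tcp_rot: [-180.0, -0.0, -96.1]
contact_force: [0.4, -1.0, 0.8]
width: 0.99
```

Emit:
move_arm([
  [[9.1,0,0,0,0],[9.1,0,0,0,0]],
])

```text
t: 2.03
tool_pos: [0.4312, -0.2547, 0.2364]
tcp_rot: [-180.0, -0.0, -95.8]
contact_force: [-0.5, 0.1, 0.1]
width: 0.986
```

Emit:
move_arm([
  [[9.1,-1.95,-1.7,0,0],[9.1,-1.95,-1.7,2.5,0],[9.1,-1.95,-1.7,4.5,0],[9.1,-1.95,-1.7,5,0],[9.1,-1.95,-1.7,5,0]],
])

```text
t: 2.45
tool_pos: [0.4486, -0.2376, 0.1851]
tcp_rot: [179.8, 0.1, -95.9]
contact_force: [-0.4, 0.1, -0.6]
width: 0.992
```

Run:
```python
from h import *
a=snapshot('scene');b=snapshot('top')
out=np.hstack([cv2.resize(a[130:270,90:240],(400,373),interpolation=cv2.INTER_CUBIC),cv2.resize(b[180:320,310:460],(400,373),interpolation=cv2.INTER_CUBIC)])
save('c2',(255*(out/255.)**.6).astype(np.uint8));print(env.get_state()['tool_pos'])
for c in ['scene','top']: print(c,[(round(d['p'],2),np.round(d['centre'],1).tolist()) for d in place_of(c,'pin_handle')[:5]])
```

```text
[ 0.44992121 -0.23824927  0.18721798]
scene [(0.8, [168.7, 206.4]), (0.77, [149.0, 248.6]), (0.74, [215.3, 205.2]), (0.61, [219.2, 237.2]), (0.54, [144.1, 185.1])]
top [(0.61, [347.2, 203.4]), (0.5, [339.8, 241.5])]
```

View pics/c2.png

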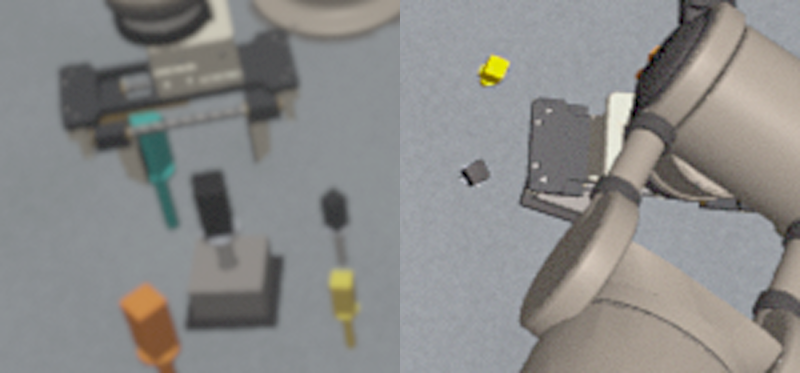

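Run:
```python
from h import *
print('teal',tri((144.9,184.8),(403.2,292.4)),'teal2',tri((144.9,184.8),(409.5,199.2)))
print('orange',tri((147.4,246.5),(409.5,199.2)))
p=env.get_state()['tool_pos'];print(p,proj('scene',p),proj('scene',(.45,-.237,.165)), proj('scene',(.45,-.192,.187)),proj('scene',(.45,-.284,.187)))
```

```text
teal (array([ 0.32935996, -0.27894568,  0.11182936]), np.float64(0.00021441944332833968)) teal2 (array([ 0.52928376, -0.26622628,  0.29001634]), np.float64(0.02392344929210956))
orange (array([ 0.55746823, -0.30629655,  0.13607048]), np.float64(0.009054539157593019))
[ 0.45033941 -0.23809385  0.18765848] [165.08382517 191.05063005] [167.21318127 197.47336786] [184.28696476 186.05365992] [145.57831965 196.33864952]
```

Both views agree: the handle is between the fingers, with its top at scene px (168,197), and the teal look-alike is well behind. I'll descend and grip.

Emit:
move_arm([
  [[9.1,0,0,3.5,0],[9.1,0,0,6,0],[9.1,0,0,7.15,0],[9.1,0,0,7.15,0],[4,0,0,7.15,0],[2.5,0,0,7.15,0],[2.5,0,0,7.15,0],[2.5,0,0,7.15,0]],
], force=20)

```text
t: 3.32
tool_pos: [0.4511, -0.2387, 0.1174]
tcp_rot: [-179.7, -0.2, -95.8]
contact_force: [0.3, -0.3, -0.4]
width: 0.752
```

Emit:
move_arm([
  [[2.5,0,0,0,0],[2.5,0,0,0,0],[2.5,0,0,0,0],[2.5,0,0,0,0]],
])

```text
t: 3.65
tool_pos: [0.4512, -0.2387, 0.1176]
tcp_rot: [-179.7, -0.2, -95.8]
contact_force: [-0.1, 0.2, 1.1]
width: 0.462
```

Emit:
move_arm([
  [[2.5,0,0,0,0],[2.5,0,0,0,0],[2.5,0,0,0,0],[2.5,0,0,0,0]],
])

```text
t: 3.98
tool_pos: [0.4511, -0.2383, 0.1175]
tcp_rot: [-179.7, -0.1, -95.8]
contact_force: [0.6, 1.8, 1.7]
width: 0.328
```

Emit:
move_arm([
  [[2.5,0,0,-1,0],[2.5,0,0,-2,0],[2.5,0,0,-2.9,0],[2.5,0,0,-2.9,0],[2.5,0,0,-2.9,0]],
])

```text
t: 4.4
tool_pos: [0.451, -0.238, 0.147]
tcp_rot: [-179.7, -0.1, -95.8]
contact_force: [-0.5, 1.6, -2.2]
width: 0.325
```

Emit:
move_arm([
  [[2.5,0,-1.1,0,0],[2.5,0,-2.1,0.03,0],[2.5,0,-3.1,0.2,0],[2.5,0,-4.1,0.4,0],[2.5,0,-5.0,0.75,0],[2.5,0,-5.9,1.1,0],[2.5,0,-6.6,1.45,0],[2.5,0,-7.1,1.75,0]],
])

```text
t: 5.07
tool_pos: [0.5228, -0.2453, 0.1293]
tcp_rot: [-179.7, -0.1, -95.8]
contact_force: [-2.0, 1.4, 0.9]
width: 0.326
```

Emit:
move_arm([
  [[2.5,0,-0.3,0.15,0],[2.5,0,-0.3,0.15,0]],
])

```text
t: 5.23
tool_pos: [0.5264, -0.2457, 0.1272]
tcp_rot: [-179.7, -0.1, -95.8]
contact_force: [-0.4, 2.7, -3.3]
width: 0.322
```

Run:
```python
from h import *
a=snapshot('scene');b=snapshot('top')
out=np.hstack([cv2.resize(a[130:270,90:240],(400,373),interpolation=cv2.INTER_CUBIC),cv2.resize(b[180:320,310:460],(400,373),interpolation=cv2.INTER_CUBIC)])
save('c3',(255*(out/255.)**.6).astype(np.uint8));s=env.get_state();print(s['tool_pos'],s['contact_force'],s['moment'],s['width'])
```

```text
[ 0.52610037 -0.24577279  0.12766029] [ 0.00780113  1.17544038 -3.29226405] [ 0.4789918  -0.15933073 -0.13621402] 0.3272114888881875
```

View pics/c3.png

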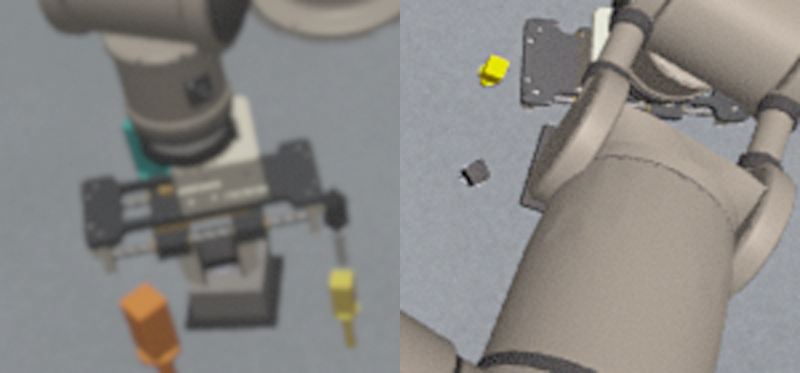

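The handle now tilts away from the robot (at about (215,245) in the crop) with the sideways force near zero, so the pivot worked. I'll raise the grip force and lift along the pin's axis, then up and over to the left bore.

Emit:
move_arm([
  [[2.5,0,-0.3,-0.4,0],[2.5,0,-0.9,-1.3,0],[2.5,0,-1.5,-2.2,0],[2.5,0,-1.8,-4.5,0],[2.5,-1,-1.8,-7.5,0],[2.5,-4,-2,-10.5,0],[2.5,-7.5,-2,-11.7,-1],[2.5,-10.5,-2,-11.7,-2.6]],
], force=40)

```text
t: 6.0
tool_pos: [0.5581, -0.143, 0.2496]
tcp_rot: [-179.1, -0.4, -93.3]
contact_force: [0.8, -0.7, -2.9]
width: 0.328
```

```bash
cat >> h.py <<'E'
P=np.array([.522,.0967,-.0555])
def togo(v,w,L=.1265,z=None):
    "tool-frame shift (cm) bringing tip to height w over bore at v; tilt 35"
    s=env.get_state();p=np.array(s['tool_pos']);yaw=np.radians(s['tcp_rot'][2])
    T=face(P,0,v,w+L);T[2]-=.019
    if z: T[2]=z
    d=T-p;x=np.array([np.cos(yaw),np.sin(yaw)]);y=np.array([np.sin(yaw),-np.cos(yaw)])
    print('pos',p.round(4),'target',T.round(4),'shift cm',(100*np.array([d[:2]@x,d[:2]@y,-d[2]])).round(2),'yaw',np.degrees(yaw).round(2),'turn',np.degrees(yaw-P[2]+np.pi/2).round(2),'F',s['contact_force'].round(1),'M',s['moment'].round(2),'w',round(s['width'],3),'t',s['t'])
E
python3 -c "
from h import *
togo(.065,.02)"
```

```text
pos [ 0.5581 -0.143   0.2496] target [0.6095 0.1569 0.226 ] shift cm [-30.23  -3.42   2.36] yaw -93.26 turn -0.08 F [ 0.8 -0.7 -2.9] M [-0.01 -0.15  0.03] w 0.328 t 6.0
```

Emit:
move_arm([
  [[2.5,-3.5,-1,0,0],[2.5,-7.5,-2,0,0],[2.5,-11.5,-3.4,0,0],[2.5,-15.5,-3.4,0,0],[2.5,-19.5,-3.4,0,0],[2.5,-23.5,-3.4,0,0],[2.5,-27.5,-3.4,0,0],[2.5,-30.2,-3.4,1,0]],
])

```text
t: 6.67
tool_pos: [0.6107, 0.1601, 0.2412]
tcp_rot: [-178.7, -0.3, -93.1]
contact_force: [0.7, -0.9, -1.7]
width: 0.329
```

Emit:
move_arm([
  [[2.5,0,0,0,0],[2.5,0,0,0,0]],
])

```text
t: 6.83
tool_pos: [0.611, 0.1618, 0.2416]
tcp_rot: [-178.6, -0.3, -93.0]
contact_force: [0.0, 0.3, -2.2]
width: 0.322
```

Run:
```python
from h import *
a=snapshot('scene');b=snapshot('top')
out=np.hstack([cv2.resize(a[110:250,240:390],(400,373),interpolation=cv2.INTER_CUBIC),cv2.resize(b[130:270,160:310],(400,373),interpolation=cv2.INTER_CUBIC)])
save('c4',(255*(out/255.)**.6).astype(np.uint8))
for l in ['pin_tip','pin_collar','pin_handle']: 
  for c in ['scene','top']: print(l,c,[(round(d['p'],2),np.round(d['centre'],1).tolist()) for d in place_of(c,l)[:6]])
togo(.065,.02)
```

```text
pin_tip scene [(0.83, [154.2, 216.0]), (0.74, [213.3, 229.4]), (0.61, [154.1, 280.0]), (0.45, [333.6, 175.6]), (0.45, [221.4, 258.2])]
pin_tip top [(0.75, [400.3, 208.6]), (0.67, [341.3, 211.1]), (0.51, [388.5, 289.1])]
pin_collar scene [(0.73, [145.2, 260.4]), (0.71, [345.7, 168.4]), (0.7, [216.7, 244.9]), (0.63, [148.2, 190.8]), (0.55, [215.1, 215.5])]
pin_collar top [(0.76, [412.3, 205.9]), (0.61, [343.4, 206.1]), (0.51, [398.7, 288.0]), (0.46, [335.5, 245.2])]
pin_handle scene [(0.97, [148.3, 251.4]), (0.79, [145.5, 184.6]), (0.76, [216.5, 239.3]), (0.65, [346.9, 163.2]), (0.47, [213.5, 208.2])]
pin_handle top [(0.81, [407.3, 288.6]), (0.65, [409.3, 200.8]), (0.62, [338.1, 246.7]), (0.47, [347.8, 203.0])]
pos [0.611  0.159  0.2415] target [0.6095 0.1569 0.226 ] shift cm [0.22 0.13 1.55] yaw -93.24 turn -0.06 F [ 0.   0.5 -1.9] M [-0.02 -0.04  0.02] w 0.326 t 7.2333
```

View pics/c4.png

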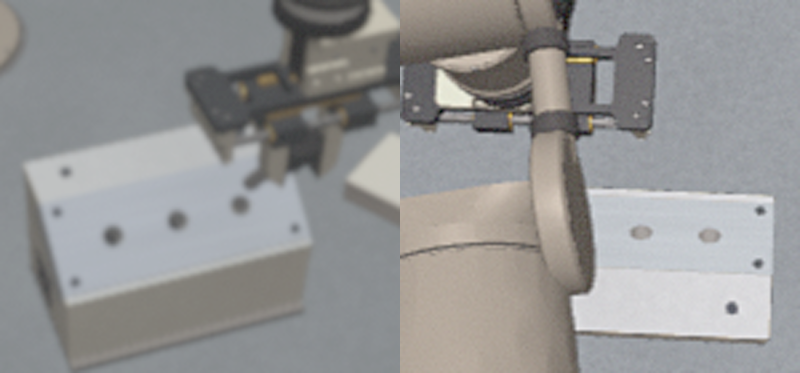

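Run:
```python
from h import *
a=cv2.cvtColor(cv2.imread('pics/c4.png'),cv2.COLOR_BGR2RGB)
s=env.get_state();p=np.array(s['tool_pos'])+[0,0,.019]
L=.1265
for th in (28,32,35,38,42):
  t=np.radians(th);ax=np.array([np.sin(t)*np.cos(P[2]),np.sin(t)*np.sin(P[2]),np.cos(t)])
  print(th,'tip',proj('scene',p-ax*L).round(1),'collar',proj('scene',p-ax*(L-.085)).round(1),'handle',proj('scene',p).round(1),'tipworld',(p-ax*L).round(4))
print('mouth',proj('scene',face(P,0,.065)))
c=a[150:240,190:320];c=cv2.resize(c,None,fx=6,fy=6,interpolation=cv2.INTER_CUBIC)[:560]
save('c5',c)
```

```text
28 tip [335.3 186.7] collar [345.2 175.3] handle [350.6 169.2] tipworld [0.5517 0.1623 0.1488]
32 tip [334.3 183.4] collar [344.8 174.2] handle [350.6 169.2] tipworld [0.544  0.1627 0.1532]
35 tip [333.5 180.9] collar [344.6 173.3] handle [350.6 169.2] tipworld [0.5385 0.163  0.1569]
38 tip [332.8 178.3] collar [344.3 172.4] handle [350.6 169.2] tipworld [0.5332 0.1633 0.1608]
42 tip [332.  174.9] collar [344.  171.2] handle [350.6 169.2] tipworld [0.5264 0.1637 0.1665]
mouth [329.67065112 186.62444837]
```

View pics/c5.png

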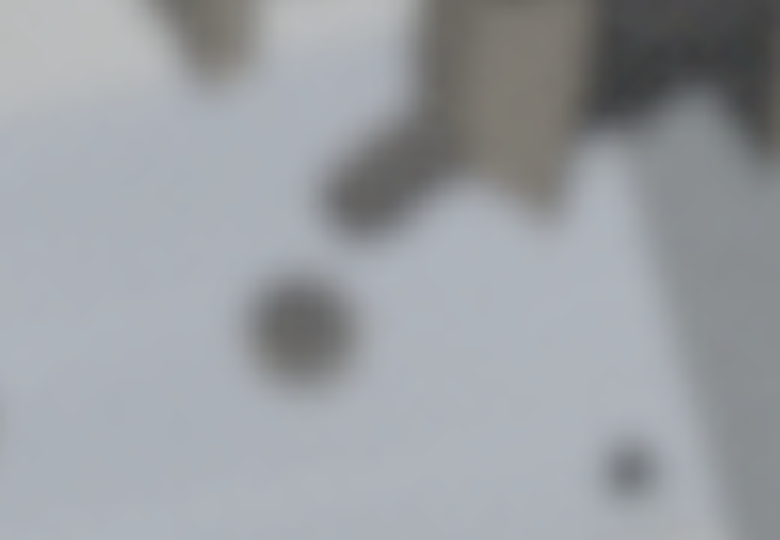

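The tip is at about scene px (333.7,179), which means a tilt of about 36.5°. The left mouth is at (330,187), which fits the model. I'll start the insertion with small corrections.

Emit:
move_arm([
  [[2.5,0.3,-0.14,1.0,0],[2.5,0.3,-0.14,1.75,0],[2.5,0.3,0.2,2.25,0],[2.5,0.3,0.55,2.73,0],[2.5,0.3,0.8,3.1,0],[2.5,0.3,1.0,3.39,0],[2.5,0.3,1.2,3.65,0],[2.5,0.3,1.35,3.88,0]],
], force=25)

```text
t: 7.9
tool_pos: [0.5987, 0.1571, 0.2028]
tcp_rot: [-178.5, -0.2, -93.2]
contact_force: [2.6, 2.3, -2.0]
width: 0.328
```

Run:
```python
from h import *
a=snapshot('scene')
save('c6',cv2.resize((255*(a[150:230,270:390]/255.)**.6).astype(np.uint8),None,fx=6,fy=6,interpolation=cv2.INTER_CUBIC))
togo(.065,-.01)
```

```text
pos [0.5983 0.1571 0.2023] target [0.5923 0.1579 0.2014] shift cm [-0.04  0.6   0.08] yaw -93.23 turn -0.05 F [ 2.6  1.7 -2.3] M [ 0.72 -0.73 -0.15] w 0.324 t 7.95
```

View pics/c6.png

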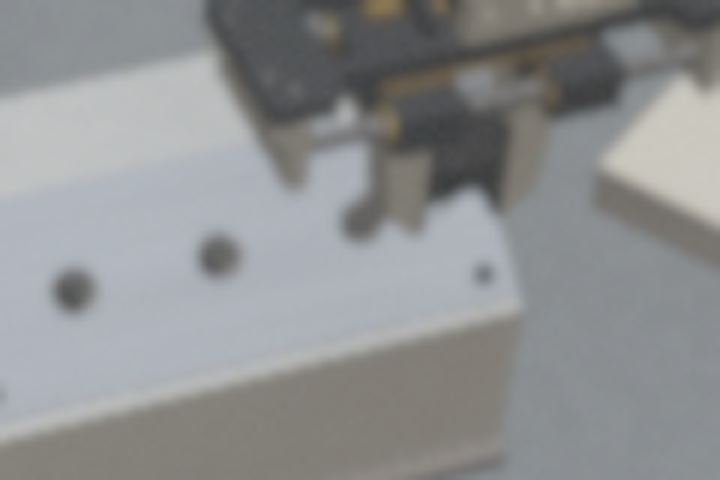

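The pin's shaft has entered the left bore (crop (360,220)) with small forces. Now deeper.

Emit:
move_arm([
  [[2.5,-0.1,0.3,0.35,0],[2.5,-0.1,0.6,0.65,0],[2.5,-0.1,0.9,0.95,0],[2.5,-0.1,1.2,1.25,0],[2.5,-0.1,1.25,1.31,0]],
])

```text
t: 8.37
tool_pos: [0.5856, 0.1588, 0.1883]
tcp_rot: [-178.7, -0.2, -93.2]
contact_force: [4.4, 2.3, -2.7]
width: 0.323
```

```bash
python3 -c "
from h import *
togo(.065,-.028)"
```

```text
pos [0.5856 0.1588 0.1883] target [0.582  0.1585 0.1867] shift cm [0.05 0.36 0.16] yaw -93.23 turn -0.05 F [ 4.4  2.3 -2.7] M [ 0.31 -0.84 -0.06] w 0.323 t 8.3667
```

Emit:
move_arm([
  [[2.5,0,0.08,0.15,0],[2.5,0,0.2,0.37,0],[2.5,0,0.2,0.37,0]],
])

```text
t: 8.62
tool_pos: [0.5831, 0.1588, 0.1839]
tcp_rot: [-178.7, -0.2, -93.2]
contact_force: [2.5, 1.1, -4.0]
width: 0.323
```

Emit:
move_arm([
  [[2.5,0,0.1,0.15,0],[2.5,0,0.17,0.25,0],[2.5,0,0.17,0.25,0]],
])

```text
t: 8.87
tool_pos: [0.5813, 0.1589, 0.1811]
tcp_rot: [-178.7, -0.2, -93.2]
contact_force: [2.5, 1.6, -4.4]
width: 0.325
```

Emit:
move_arm([
  [[2.5,0,0.1,0.15,0],[2.5,0,0.17,0.25,0],[2.5,0,0.17,0.25,0]],
])

```text
t: 9.12
tool_pos: [0.5797, 0.1591, 0.1784]
tcp_rot: [-178.7, -0.2, -93.2]
contact_force: [2.8, 2.1, -4.6]
width: 0.323
```

Emit:
move_arm([
  [[2.5,0,0.1,0.15,0],[2.5,0,0.17,0.25,0],[2.5,0,0.17,0.25,0]],
])

```text
t: 9.37
tool_pos: [0.5779, 0.1592, 0.1757]
tcp_rot: [-178.7, -0.2, -93.2]
contact_force: [3.4, 1.2, -4.3]
width: 0.323
```

Depth is now about 41 mm. Keep going.

Emit:
move_arm([
  [[2.5,0,0.1,0.15,0],[2.5,0,0.17,0.25,0],[2.5,0,0.17,0.25,0]],
])

```text
t: 9.62
tool_pos: [0.5762, 0.1593, 0.1729]
tcp_rot: [-178.8, -0.2, -93.2]
contact_force: [3.7, 1.0, -4.5]
width: 0.327
```

Emit:
move_arm([
  [[2.5,0,0.1,0.15,0],[2.5,0,0.17,0.25,0],[2.5,0,0.17,0.25,0]],
])

```text
t: 9.87
tool_pos: [0.5744, 0.1594, 0.1701]
tcp_rot: [-178.8, -0.2, -93.2]
contact_force: [3.7, 1.2, -2.9]
width: 0.326
```

```bash
python3 -c "
from h import *
togo(.065,-.08)"
```

```text
pos [0.5744 0.1594 0.1701] target [0.5522 0.1601 0.1441] shift cm [0.05 2.22 2.6 ] yaw -93.23 turn -0.05 F [ 3.7  1.2 -2.9] M [ 0.34 -0.94 -0.12] w 0.326 t 9.8667
```

No floor at 48 mm. I'll follow it down until the collar nearly touches.

Emit:
move_arm([
  [[2.5,0,0.3,0.4,0],[2.5,0,0.6,0.8,0],[2.5,0,0.9,1.2,0],[2.5,0,1.2,1.6,0],[2.5,0,1.35,1.8,0],[2.5,0,1.35,1.8,0]],
])

```text
t: 10.37
tool_pos: [0.561, 0.1602, 0.1511]
tcp_rot: [-178.8, -0.2, -93.2]
contact_force: [4.9, 1.7, -4.8]
width: 0.324
```

Emit:
move_arm([
  [[2.5,0,0.2,0.25,0],[2.5,0,0.4,0.5,0],[2.5,0,0.5,0.62,0],[2.5,0,0.5,0.62,0]],
])

```text
t: 10.7
tool_pos: [0.5565, 0.1605, 0.1446]
tcp_rot: [-178.7, -0.2, -93.2]
contact_force: [6.0, 1.6, -4.5]
width: 0.329
```

```bash
python3 -c "
from h import *
togo(.065,-.085)"
```

```text
pos [0.5565 0.1605 0.1446] target [0.5494 0.1603 0.14  ] shift cm [0.06 0.71 0.46] yaw -93.23 turn -0.05 F [ 6.   1.6 -4.5] M [ 0.34 -1.23 -0.05] w 0.329 t 10.7
```

Emit:
move_arm([
  [[2.5,0,0.1,0.15,0],[2.5,0,0.2,0.3,0],[2.5,0,0.2,0.3,0]],
])

```text
t: 10.95
tool_pos: [0.5553, 0.1606, 0.1423]
tcp_rot: [-178.5, -0.2, -93.2]
contact_force: [5.9, 1.2, 0.8]
width: 0.32
```

Emit:
move_arm([
  [[2.5,0,0.08,0.12,0],[2.5,0,0.14,0.2,0],[2.5,0,0.14,0.2,0]],
])

```text
t: 11.2
tool_pos: [0.5553, 0.1606, 0.1423]
tcp_rot: [-178.2, -0.1, -93.2]
contact_force: [4.7, 0.1, 8.2]
width: 0.325
```

The left bore takes the pin to its collar: contact at 8 N with TCP z at 0.1423, so the left bore runs through. Now I'll withdraw along the axis and go to the middle bore.

Emit:
move_arm([
  [[2.5,0,-0.4,-0.57,0],[2.5,0,-1.1,-1.57,0],[2.5,0,-1.9,-2.71,0],[2.5,0,-2.7,-3.86,0],[2.5,0,-3.5,-5.0,0],[2.5,0,-4.3,-6.14,0],[2.5,0,-5.1,-7.28,0],[2.5,0,-5.74,-8.19,0]],
], force=35)

```text
t: 11.87
tool_pos: [0.6092, 0.1574, 0.226]
tcp_rot: [-178.4, -0.2, -93.2]
contact_force: [0.2, 0.3, -2.2]
width: 0.326
```

```bash
sed -i 's/^P=.*/P=np.array([.5262,.0967,-.0558])/; s/L=.1265/L=.129/' h.py; python3 -c "
from h import *
togo(.065,.015);togo(0,.015)"
```

```text
pos [0.6092 0.1574 0.226 ] target [0.6123 0.157  0.224 ] shift cm [ 0.02 -0.31  0.21] yaw -93.21 turn -0.01 F [ 0.2  0.3 -2.2] M [ 0.02 -0.04 -0.02] w 0.326 t 11.8667
pos [0.6092 0.1574 0.226 ] target [0.6087 0.0921 0.224 ] shift cm [ 6.52 -0.31  0.21] yaw -93.21 turn -0.01 F [ 0.2  0.3 -2.2] M [ 0.02 -0.04 -0.02] w 0.326 t 11.8667
```

Emit:
move_arm([
  [[2.5,1.5,-0.3,0,0],[2.5,4,-0.3,0,0],[2.5,6,-0.3,0.1,0],[2.5,6.52,-0.3,0.2,0],[2.5,6.52,-0.3,0.2,0]],
])

```text
t: 12.28
tool_pos: [0.6074, 0.0906, 0.2234]
tcp_rot: [-178.7, -0.2, -93.3]
contact_force: [0.2, -0.4, -2.8]
width: 0.326
```

Run:
```python
from h import *
a=snapshot('scene')
save('c7',cv2.resize((255*(a[150:230,260:380]/255.)**.6).astype(np.uint8),None,fx=6,fy=6,interpolation=cv2.INTER_CUBIC))
togo(0,0);p=env.get_state()['tool_pos']+np.array([0,0,.019])
z=face(P,0,0,1)-face(P,0,0,0);t=p-z*.129
print('tip px',(proj('scene',t)-[260,150])*6,'mouth',(proj('scene',face(P,0,0))-[260,150])*6)
```

```text
pos [0.6076 0.0918 0.2237] target [0.6001 0.0926 0.2117] shift cm [-0.03  0.76  1.2 ] yaw -93.28 turn -0.08 F [-0.5  0.3 -2.2] M [ 0.03 -0.02  0.01] w 0.327 t 12.3333
tip px [287.76477761 253.15252549] mouth [280.57484193 260.69686521]
```

View pics/c7.png

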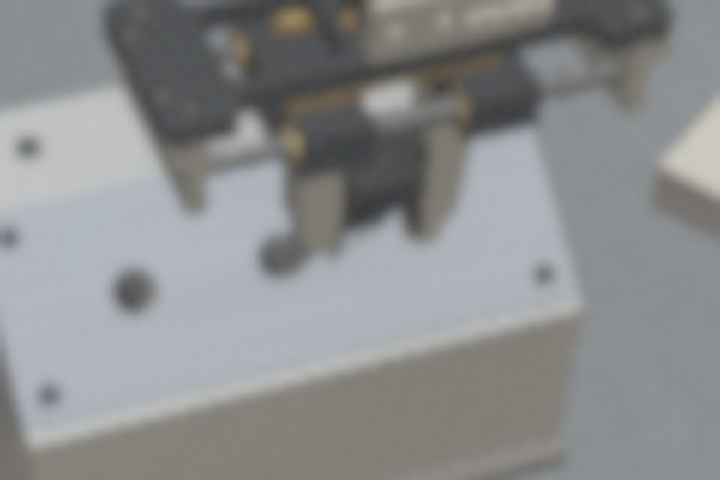

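The tip sits right over the middle mouth at crop (280,255), so I'll insert.

Emit:
move_arm([
  [[2.5,-0.03,0.25,0.4,0],[2.5,-0.03,0.5,0.8,0],[2.5,-0.03,0.76,1.2,0],[2.5,-0.03,1.05,1.6,0],[2.5,-0.03,1.33,2.02,0],[2.5,-0.03,1.33,2.02,0]],
], force=25)

```text
t: 12.83
tool_pos: [0.5935, 0.0935, 0.2023]
tcp_rot: [-178.8, -0.2, -93.2]
contact_force: [-2.3, 1.4, -3.9]
width: 0.323
```

```bash
python3 -c "
from h import *
togo(0,-.025)"
```

```text
pos [0.5935 0.0935 0.2023] target [0.5858 0.0934 0.1912] shift cm [0.05 0.77 1.11] yaw -93.24 turn -0.04 F [-2.3  1.4 -3.9] M [ 0.34  0.35 -0.11] w 0.323 t 12.8333
```

Emit:
move_arm([
  [[2.5,0.03,0.25,0.35,0],[2.5,0.03,0.5,0.7,0],[2.5,0.05,0.75,1.05,0],[2.5,0.05,0.8,1.11,0]],
])

```text
t: 13.17
tool_pos: [0.5849, 0.0935, 0.19]
tcp_rot: [-178.9, -0.2, -93.2]
contact_force: [-0.5, 1.0, -2.4]
width: 0.324
```

Emit:
move_arm([
  [[2.5,0,0.1,0.15,0],[2.5,0,0.18,0.25,0],[2.5,0,0.18,0.25,0]],
])

```text
t: 13.42
tool_pos: [0.5828, 0.0936, 0.1871]
tcp_rot: [-178.9, -0.2, -93.2]
contact_force: [-0.7, 0.9, -3.2]
width: 0.323
```

Emit:
move_arm([
  [[2.5,0,0.1,0.15,0],[2.5,0,0.18,0.25,0],[2.5,0,0.18,0.25,0]],
])

```text
t: 13.67
tool_pos: [0.5809, 0.0936, 0.1844]
tcp_rot: [-178.9, -0.2, -93.2]
contact_force: [-1.7, 1.5, -2.7]
width: 0.324
```

Emit:
move_arm([
  [[2.5,0,0.1,0.15,0],[2.5,0,0.18,0.25,0],[2.5,0,0.18,0.25,0]],
])

```text
t: 13.92
tool_pos: [0.5789, 0.0937, 0.1815]
tcp_rot: [-178.9, -0.2, -93.2]
contact_force: [-1.5, 0.9, -2.7]
width: 0.322
```

Emit:
move_arm([
  [[2.5,0,0.1,0.15,0],[2.5,0,0.18,0.25,0],[2.5,0,0.18,0.25,0]],
])

```text
t: 14.17
tool_pos: [0.5769, 0.0938, 0.1787]
tcp_rot: [-179.0, -0.2, -93.2]
contact_force: [-1.6, 0.3, -2.3]
width: 0.324
```

Depth 40.5 mm, no floor yet.

Emit:
move_arm([
  [[2.5,0,0.1,0.15,0],[2.5,0,0.15,0.22,0],[2.5,0,0.15,0.22,0]],
])

```text
t: 14.42
tool_pos: [0.5766, 0.0939, 0.1776]
tcp_rot: [-178.8, -0.2, -93.2]
contact_force: [1.2, 1.2, 4.3]
width: 0.324
```

Emit:
move_arm([
  [[2.5,0,0.1,0.15,0],[2.5,0,0.15,0.22,0],[2.5,0,0.15,0.22,0]],
])

```text
t: 14.67
tool_pos: [0.5771, 0.0938, 0.1773]
tcp_rot: [-178.4, -0.2, -93.2]
contact_force: [3.8, 1.4, 6.7]
width: 0.329
```

Middle bore: floor felt at about 42 mm (Fz went from -2.5 to +6.7 N and motion stopped). On to the right bore.

Emit:
move_arm([
  [[2.5,0,-0.4,-0.57,0],[2.5,0,-1.1,-1.57,0],[2.5,0,-1.9,-2.71,0],[2.5,0,-2.7,-3.86,0],[2.5,0,-3.3,-4.7,0],[2.5,0,-3.3,-4.7,0]],
], force=35)

```text
t: 15.17
tool_pos: [0.6105, 0.0917, 0.2267]
tcp_rot: [-178.2, -0.2, -93.3]
contact_force: [0.2, -0.3, -2.0]
width: 0.326
```

Emit:
move_arm([
  [[2.5,1.5,0,0,0],[2.5,4,0,0,0],[2.5,6,0,0,0],[2.5,6.5,0,0,0],[2.5,6.5,0,0,0]],
])

```text
t: 15.58
tool_pos: [0.6062, 0.0253, 0.2261]
tcp_rot: [-178.3, -0.2, -93.4]
contact_force: [0.3, 0.0, -2.0]
width: 0.323
```

```bash
python3 -c "
from h import *
togo(-.065,0)"
```

```text
pos [0.6062 0.0253 0.2261] target [0.5965 0.0277 0.2117] shift cm [-0.18  0.99  1.44] yaw -93.39 turn -0.19 F [ 0.3  0.  -2. ] M [ 0.02 -0.02  0.04] w 0.323 t 15.5833
```

Emit:
move_arm([
  [[2.5,-0.16,0.25,0.36,-0.2],[2.5,-0.16,0.5,0.73,-0.2],[2.5,-0.16,0.75,1.1,-0.2],[2.5,-0.16,1.0,1.44,-0.2],[2.5,-0.16,1.25,1.8,-0.2],[2.5,-0.16,1.56,2.26,-0.2],[2.5,-0.16,1.56,2.26,-0.2]],
], force=25)

```text
t: 16.17
tool_pos: [0.5902, 0.0283, 0.202]
tcp_rot: [-178.5, -0.2, -93.2]
contact_force: [-1.8, 0.7, -2.4]
width: 0.325
```

```bash
python3 -c "
from h import *
togo(-.065,-.025)"
```

```text
pos [0.5902 0.0283 0.202 ] target [0.5821 0.0285 0.1912] shift cm [0.02 0.8  1.08] yaw -93.16 turn 0.04 F [-1.8  0.7 -2.4] M [ 0.22  0.18 -0.05] w 0.325 t 16.1667
```

Emit:
move_arm([
  [[2.5,0,0.25,0.35,0],[2.5,0,0.5,0.7,0],[2.5,0,0.73,1.04,0],[2.5,0,0.76,1.08,0]],
])

```text
t: 16.5
tool_pos: [0.5821, 0.0287, 0.1901]
tcp_rot: [-178.5, -0.2, -93.2]
contact_force: [-1.7, 0.9, -2.7]
width: 0.326
```

Emit:
move_arm([
  [[2.5,0,0.1,0.15,0],[2.5,0,0.18,0.25,0],[2.5,0,0.18,0.25,0]],
])

```text
t: 16.75
tool_pos: [0.5802, 0.0288, 0.1874]
tcp_rot: [-178.6, -0.2, -93.2]
contact_force: [-0.1, 0.5, -1.4]
width: 0.325
```

Emit:
move_arm([
  [[2.5,0,0.1,0.15,0],[2.5,0,0.18,0.25,0],[2.5,0,0.18,0.25,0]],
])

```text
t: 17.0
tool_pos: [0.5783, 0.0289, 0.1846]
tcp_rot: [-178.6, -0.2, -93.2]
contact_force: [-0.8, 1.4, -2.3]
width: 0.323
```

Emit:
move_arm([
  [[2.5,0,0.1,0.15,0],[2.5,0,0.18,0.25,0],[2.5,0,0.18,0.25,0]],
])

```text
t: 17.25
tool_pos: [0.5781, 0.0289, 0.1836]
tcp_rot: [-178.3, -0.2, -93.2]
contact_force: [1.6, 1.0, 4.8]
width: 0.328
```

Emit:
move_arm([
  [[2.5,0,0.1,0.15,0],[2.5,0,0.18,0.25,0],[2.5,0,0.18,0.25,0]],
])

```text
t: 17.5
tool_pos: [0.5787, 0.0288, 0.1833]
tcp_rot: [-177.9, -0.2, -93.2]
contact_force: [4.4, 1.2, 8.5]
width: 0.325
```

Right bore: floor at about 35 mm (+8.5 N, stopped), so it's blind. Now back to the left bore to seat the pin.

Emit:
move_arm([
  [[2.5,0,-0.4,-0.57,0],[2.5,0,-1.1,-1.57,0],[2.5,0,-1.9,-2.71,0],[2.5,0,-2.7,-3.86,0],[2.5,0,-3.2,-4.55,0],[2.5,0,-3.2,-4.55,0]],
], force=35)

```text
t: 18.0
tool_pos: [0.6105, 0.0268, 0.2313]
tcp_rot: [-177.7, -0.2, -93.2]
contact_force: [0.4, -0.3, -2.8]
width: 0.324
```

Emit:
move_arm([
  [[2.5,-2,0,0,0],[2.5,-5,0,0,0],[2.5,-8.5,0,0,0],[2.5,-11.5,0,0,0],[2.5,-13,0,0,0],[2.5,-13,0,0,0],[2.5,-13,0,0,0]],
])

```text
t: 18.58
tool_pos: [0.6172, 0.1568, 0.23]
tcp_rot: [-177.8, -0.3, -93.1]
contact_force: [0.1, -1.1, -2.5]
width: 0.321
```

Run:
```python
from h import *
togo(.065,0)
a=snapshot('scene')
save('c8',cv2.resize((255*(a[150:230,270:390]/255.)**.6).astype(np.uint8),None,fx=6,fy=6,interpolation=cv2.INTER_CUBIC))
```

```text
pos [0.6172 0.1568 0.23  ] target [0.6037 0.1575 0.2117] shift cm [0.01 1.36 1.83] yaw -93.08 turn 0.11 F [ 0.1 -1.1 -2.5] M [ 0.03 -0.05 -0.06] w 0.321 t 18.5833
```

View pics/c8.png

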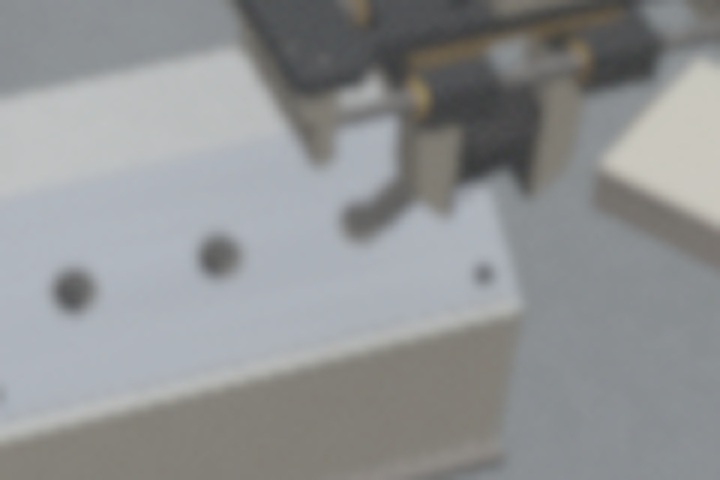

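The tip is over the left mouth (crop (360,218)). Insert.

Emit:
move_arm([
  [[2.5,0,0.3,0.42,0],[2.5,0,0.65,0.9,0],[2.5,0,1.0,1.36,0],[2.5,0,1.3,1.8,0],[2.5,0,1.6,2.23,0],[2.5,0,1.9,2.65,0],[2.5,0,1.9,2.65,0]],
], force=25)

```text
t: 19.22
tool_pos: [0.5984, 0.1572, 0.2021]
tcp_rot: [-177.9, -0.3, -93.2]
contact_force: [-1.1, 1.6, -2.3]
width: 0.326
```

```bash
python3 -c "
from h import *
togo(.065,-.05)"
```

```text
pos [0.5984 0.1572 0.2021] target [0.5751 0.1591 0.1707] shift cm [-0.06  2.34  3.14] yaw -93.17 turn 0.03 F [-1.1  1.6 -2.3] M [ 0.6   0.19 -0.17] w 0.326 t 19.2167
```

Emit:
move_arm([
  [[2.5,-0.06,0.4,0.57,0],[2.5,-0.1,0.8,1.14,0],[2.5,-0.13,1.2,1.65,0],[2.5,-0.13,1.6,2.2,0],[2.5,-0.13,2.0,2.75,0],[2.5,-0.13,2.3,3.14,0],[2.5,-0.13,2.3,3.14,0]],
])

```text
t: 19.8
tool_pos: [0.5756, 0.1594, 0.1687]
tcp_rot: [-178.0, -0.3, -93.2]
contact_force: [0.2, -0.2, -3.3]
width: 0.325
```

```bash
python3 -c "
from h import *
togo(.065,-.08)"
```

```text
pos [0.5756 0.1594 0.1687] target [0.5579 0.16   0.1461] shift cm [0.03 1.77 2.25] yaw -93.16 turn 0.04 F [ 0.2 -0.2 -3.3] M [ 0.02  0.01 -0.03] w 0.325 t 19.8
```

Emit:
move_arm([
  [[2.5,-0.05,0.4,0.55,0],[2.5,-0.05,0.8,1.1,0],[2.5,-0.05,1.2,1.65,0],[2.5,-0.05,1.6,2.2,0],[2.5,-0.05,1.65,2.25,0]],
])

```text
t: 20.22
tool_pos: [0.559, 0.1607, 0.1443]
tcp_rot: [-178.1, -0.3, -93.1]
contact_force: [0.8, 0.2, -4.9]
width: 0.327
```

Emit:
move_arm([
  [[2.5,0,0.1,0.13,0],[2.5,0,0.14,0.2,0],[2.5,0,0.14,0.2,0]],
])

```text
t: 20.47
tool_pos: [0.5577, 0.1608, 0.1422]
tcp_rot: [-178.1, -0.3, -93.1]
contact_force: [1.7, -0.1, -3.9]
width: 0.329
```

Emit:
move_arm([
  [[2.5,0,0.1,0.13,0],[2.5,0,0.14,0.2,0],[2.5,0,0.14,0.2,0]],
])

```text
t: 20.72
tool_pos: [0.5568, 0.1608, 0.1407]
tcp_rot: [-178.0, -0.3, -93.2]
contact_force: [2.4, 0.5, -1.0]
width: 0.325
```

Emit:
move_arm([
  [[2.5,0,0.1,0.13,0],[2.5,0,0.12,0.17,0],[2.5,0,0.12,0.17,0]],
])

```text
t: 20.97
tool_pos: [0.5569, 0.1609, 0.1406]
tcp_rot: [-177.8, -0.3, -93.2]
contact_force: [1.3, -1.2, 6.4]
width: 0.324
```

Emit:
move_arm([
  [[2.5,0,0,0,0],[2.5,0,0,0,0]],
])

```text
t: 21.13
tool_pos: [0.5569, 0.1608, 0.1408]
tcp_rot: [-177.8, -0.3, -93.2]
contact_force: [2.7, 0.5, -0.1]
width: 0.326
```

Run:
```python
from h import *
togo(.065,-.085)
a=snapshot('scene')
save('c9',cv2.resize((255*(a[150:230,270:390]/255.)**.6).astype(np.uint8),None,fx=6,fy=6,interpolation=cv2.INTER_CUBIC))
```

```text
pos [0.5569 0.1608 0.1408] target [0.555  0.1602 0.142 ] shift cm [ 0.07  0.18 -0.12] yaw -93.16 turn 0.04 F [ 2.7  0.5 -0.1] M [-0.03 -0.35 -0.05] w 0.326 t 21.1333
```

View pics/c9.png

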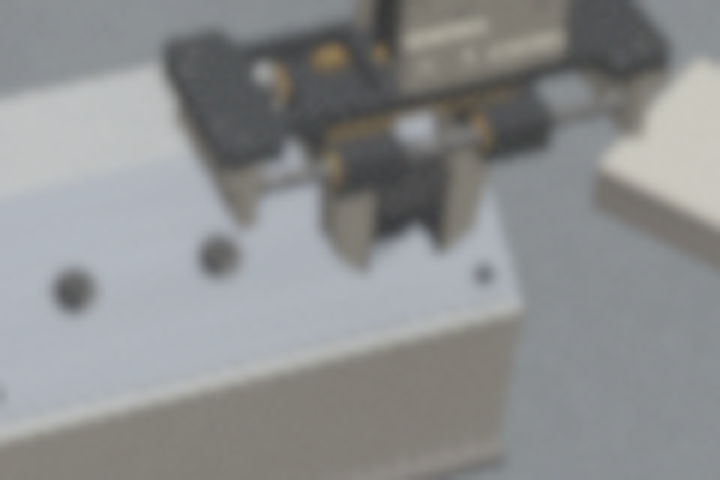

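The collar is down (Fz +6.4 N pressed, about 0 held). Release and retreat.

Emit:
move_arm([
  [[4,0,0,0,0],[5.8,0,0,0,0],[5.8,0,0,0,0],[5.8,0,0,0,0],[5.8,0,0,0,0],[5.8,0,0,0,0],[5.8,0,0,0,0]],
])

```text
t: 21.77
tool_pos: [0.5569, 0.1609, 0.1407]
tcp_rot: [-177.8, -0.3, -93.2]
contact_force: [-0.3, 0.1, -0.5]
width: 0.633
```

Emit:
move_arm([
  [[5.8,0,0,-0.5,0],[5.8,0,0,-2,0],[5.8,0,0,-4.5,0],[5.8,0,0,-8,0],[5.8,0,0,-12,0],[5.8,0,0,-14,0],[5.8,8,0,-14,0],[5.8,12,0,-14,0]],
])

```text
t: 22.43
tool_pos: [0.5473, 0.0794, 0.2833]
tcp_rot: [-177.5, -0.2, -92.9]
contact_force: [1.1, -0.6, -1.0]
width: 0.631
```

Emit:
move_arm([
  [[5.8,4,0,0,0],[5.8,8,0,0,0],[5.8,12,0,0,0],[5.8,16,0,0,0],[5.8,16,0,0,0]],
])

```text
t: 22.85
tool_pos: [0.5388, -0.0869, 0.2842]
tcp_rot: [-177.5, -0.4, -93.3]
contact_force: [-0.2, 1.2, 0.2]
width: 0.634
```

Run:
```python
from h import *
togo(.065,0)
a=snapshot('scene');b=snapshot('top')
c=lambda im:cv2.resize(im,(400,373),interpolation=cv2.INTER_CUBIC)
save('c10',(255*(np.hstack([c(a[130:235,270:383]),c(b[170:275,170:283])])/255.)**.6).astype(np.uint8))
ax=face(P,0,.065,1)-face(P,0,.065);m=face(P,0,.065)
print('pred top',[((proj(k,m+ax*.07)-o)*3.54).round() for k,o in (('scene',(270,130)),('top',(170,170)))])
```

```text
pos [ 0.5388 -0.0869  0.2842] target [0.6037 0.1575 0.2117] shift cm [-24.77  -5.1    7.26] yaw -93.25 turn -0.05 F [-0.2  1.2  0.2] M [0.04 0.01 0.02] w 0.634 t 22.85
pred top [array([244., 185.]), array([185.,  87.])]
```

The picture limit is reached, so I'll check the pin with the networks instead.

Run:
```python
from h import *
ax=face(P,0,.065,1)-face(P,0,.065);m=face(P,0,.065)
snapshot('scene');snapshot('top')
for l,w in (('pin_handle',.04),('pin_collar',0)):
  for c in ('scene','top'):
    q=proj(c,m+ax*w);r=[(round(d['p'],2),np.round(d['centre'],1).tolist()) for d in place_of(c,l) if np.hypot(*(np.array(d['centre'])-q))<40]
    print(l,c,'pred seated',q.round(1),'found',r)
for c in ('scene','top'):
  for l in ('slide_box','oil_bottle','mouse'): print(l,c,[np.round(d['centre'],1).tolist() for d in place_of(c,l)[:1]])
print(env.get_state()['contact_force'])
```

```text
pin_handle scene pred seated [335.1 184.6] found [(0.7, [335.9, 186.0])]
pin_handle top pred seated [223.6 203.2] found [(0.66, [223.1, 203.0]), (0.41, [222.6, 216.0])]
pin_collar scene pred seated [330.4 187.7] found [(0.73, [330.9, 186.6])]
pin_collar top pred seated [225.2 214.3] found [(0.65, [225.8, 216.0])]
slide_box scene [[388.7, 181.7]]
oil_bottle scene [[220.6, 335.7]]
mouse scene [[132.7, 321.4]]
slide_box top [[148.8, 240.6]]
oil_bottle top [[357.2, 144.0]]
mouse top [[422.2, 175.2]]
[-0.04409706 -0.14351437 -0.30153236]
```

The pin is seated as predicted, the bystanders haven't moved, and the robot is clear.

```bash
python3 -c "
from rig import env
print(env.sign_off())"
```

```text
the job is handed in; nothing more can be done
None
```

The pin is locked in the left bore, which is the one that runs right through. I let go only once its collar was resting on the face, and handed the job in at about 23 s of the 62 s allowed.

- **Tilting the pin:** the tool can only point down, so I lifted the pin partway out of its stand. I then pivoted it about 35° between the pads against the rim of the stand's hole.
- **Feeling the bores, left to right:**

| Bore | Result | What was felt |
|---|---|---|
| Left | Through | Went in the full 85 mm; the collar met the plate at about 8 N |
| Middle | Blind | Floor at about 42 mm, +6.7 N |
| Right | Blind | Floor at about 35 mm, +8.5 N |

- **Seating it:** I went back to the left bore and lowered the pin until the collar pressed on the face at about 6 N. Then I opened the fingers and moved the arm clear.
- **Last checks:** the handle and collar showed within about 2 pixels of their predicted seated positions in both cameras. The oil bottle and mouse were within about 1 pixel of their starting positions. The slide box read 2 to 3 pixels off, which I put down to network scatter, because nothing went near it. Contact force was about zero.
- **Not confirmed or off:**
  - The final close-up picture was refused because the 12-picture limit was used up, so the end state is confirmed only by the networks and the force readings.
  - The first camera estimate of the face was about 4 mm off in x. I corrected it from contact in the left bore.

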